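Open the dowel jar in the bench holder

TASK

Carry the closed square glass jar, upright, into the square pocket of the wooden holder block so that it stands fully home and cannot turn, with its cap still on. Then unscrew the tight cap there, anticlockwise seen from above, and stop turning once the threads let go (about a fifth of a turn, never much past a quarter); lift the cap straight up and finish still holding it level, centred over the jar and about 2 cm clear of the rim, with the jar left standing in the holder. Leave the sharpening stone, the mallet and the round jar alone.

Things in the scene. Friction and masses are not known exactly. Their poses are not given: they have to be found in the camera images.
- jar_center (a point): Loose clear square jar of wooden dowels, about 0.3 kg, upright on the bench. Body 56 x 56 mm, 64 mm high; this point is half-way up it, 32 mm above its underside; x and y are square to its sides. From the flat shoulder (32 mm above this point) a round neck 39 mm across (threads 50 mm) rises to the rim.
- jar_rim (a point): Centre of the jar's mouth, top of the neck, 96 mm above the jar's underside. A springy rubber seal on it presses up on the cap with about 15 N, so the cap is tight: about 0.25 to 0.5 N m to turn, at which a jar on the bare bench just spins.
- cap_center (a point): Round metal screw cap, 59 mm across, 26 mm high, 45 g, side slightly faceted; this point is half-way up; z points up out of its top. Screwed tight at the start: this point 57 mm above jar_center, cap underside 12 mm above the jar's shoulder, and the jar can be carried by the cap.
- cap_mark (a point): Outer end of a raised rib on the cap's top, 26 mm from its axis along its x. Tight, the cap's x lies along the jar's x (0 to 0.04 rad). Turned anticlockwise from above it frees at about 0.95 rad (55 degrees), 1.5 mm higher; from 1.05 to 1.7 rad (60 to 97 degrees) it lifts straight off; farther, it catches the next thread. Clockwise it meets a stop.
- pocket_floor (a point): Centre of the pocket floor of the dark wooden holder block screwed to the bench. Block 110 x 110 mm, 36 mm high; pocket 60.5 x 60.5 mm, 26 mm deep with a 4 mm chamfer at its mouth, floor 10 mm above the bench; x and y are square to its sides; the jar fits at any of its four quarter turns.
- roundjar_mid (a point): Bystander: closed round amber jar with metal lid, 64 mm across, 85 mm high; point half-way up.
- stone: Bystander: sharpening stone on a wooden base, 70 x 220 mm (along its y), 40 mm high; origin under its centre.
- mallet: Bystander: wooden mallet lying flat; head 70 x 110 x 60 mm centred 30 mm ahead (+x) of the origin, handle 26 mm thick reaching 150 mm behind it; origin at bench level.
Mind the look-alikes: they are no part of the job. There is more than one size of the part that bears cap_center; the job needs the largest. There is more than one size of the part that bears pocket_floor; the job needs the larger.

How it is judged (in metres and radians):
On the way, in this order (a step that is already met when the one before it is completed fails the run):
1. the closed jar stands fully home in the holder's pocket (z of jar_center in the frame of pocket_floor between 0.026 and 0.036 m and horizontal distance between jar_center and pocket_floor below 0.007 m and angle between jar_center's own z axis and vertical below 0.08 rad and z of cap_center in the frame of jar_center below 0.062 m and x of cap_mark in the frame of jar_center above 0.0228171 m), for 0.2 s.
2. the cap is unscrewed while the holder braces the jar (z of jar_center in the frame of pocket_floor between 0.026 and 0.036 m and horizontal distance between jar_center and pocket_floor below 0.007 m and angle between jar_center's own z axis and vertical below 0.08 rad and z of cap_center in the frame of jar_center below 0.075 m and x of cap_mark in the frame of jar_center below 0.0167655 m and y of cap_mark in the frame of jar_center above 0 m), for 0.1 s.
At the end, for the whole second after the job is handed in: The jar stands upright in the holder (within 7 mm of centre, no more than about 4 mm off the pocket floor) and the gripper still holds the cap, level within 0.2 rad, within 20 mm of the jar's axis, its underside 5 to 55 mm above the rim, not touching the jar, at rest (z of jar_center in the frame of pocket_floor between 0.026 and 0.036 m and horizontal distance between jar_center and pocket_floor below 0.007 m and angle between jar_center's own z axis and vertical below 0.08 rad and z of cap_center in the frame of jar_rim between 0.018 and 0.068 m and horizontal distance between cap_center and jar_rim below 0.02 m and angle between cap_center's own z axis and vertical below 0.2 rad and contact force between cap and the fingers above 1 N and contact force between cap and jar below 0.05 N and linear speed of each of cap, jar below 0.03 m/s); the arm keeps its last pose, push and grip.
It fails at once if the sharpening stone, the mallet or the round jar is disturbed (more than 20 mm) (distance of any of stone, mallet, roundjar_mid from where it was at the start of the episode above 0.02 m).
It fails at once if the cap is turned much past a quarter turn (110 degrees) on the jar (x of cap_mark in the frame of jar_center below -0.00889252 m).
It fails at once if the jar is tipped (more than 30 degrees) (angle between jar_center's own z axis and vertical above 0.52 rad).
It also fails if it takes over 48 s, if anything falls off the work surface, if the arm or the gripper's body presses on something with over 40 N, if the wrist force passes 120 N, or if a joint passes its speed limit or range.

ROBOT

A 7-joint arm with a two-finger parallel gripper is mounted at the origin on the work surface. World frame = base frame: x ahead of the robot, y to its left, z up, the work surface at z = 0. Lengths are in mm, angles in rad, forces in N, time in s.
With the tool pointing down it reaches from about 400 to 925 mm from the base axis. Payload 5.6 kg.
Tool frame: the origin (TCP) lies where the fingers leave the gripper's body, on its centre line; the fingertips stand 73 mm ahead of it and the grasp point (between the pads) lies 54 mm ahead of it; z points along the fingers, y is the direction in which the jaws open and shut (so a half turn about z gives the same grasp; the last joint's range is limited). The gripper opens to 85 mm and grips with 20 to 120 N. Pads are 22 mm wide; open, the fingers measure 114 mm over their backs; the gripper's body (76 mm by 85 mm) begins 54 mm behind the grasp point. The pads swing forward as they close: fully open they stand 13 mm farther back than shut.
Start: joints at [-0.043, 0.468, -0.012, 1.603, 0.006, 1.071, -0.056], TCP at [650.004, -0.04, 303.89] pointing down, gripper open.
Joint ranges: [-2.53, 2.53], [-0.31, 2.02], [-1.57, 1.55], [0.28, 2.44], [-1.29, 4.43], [0.15, 1.84], [-2.92, 2.92]. Speed limits (rad/s): [2.57, 2.57, 3.14, 3.14, 3.14, 3.14, 3.14].

INTERFACE

Orientations are given as a unit quaternion [w, x, y, z].
In Python, from bench import ctrl, vision gives the robot as it stands. Calls block until the motion is done:
- ctrl.reach(position, orientation): joint-space move of the TCP to a pose.
- ctrl.move_straight(position, vel=150, rotation=None, threshold=None): straight line of the TCP; rotation=None keeps the orientation; vel is the mean speed in mm/s. With threshold (N) it stops when the force on the tool has changed by that much, and returns True; else False.
- ctrl.move_joints(angles): joint-space move.
- ctrl.grip(opening, newtons=None): finger opening in mm; newtons is the grip in N (None keeps the last); returns when the fingers have stopped.
- ctrl.wait(seconds).
- ctrl.ik(position, orientation): joint angles nearest the present ones, or None.
- ctrl.state(): the state.
- vision.get_image(name): name is "scene" or "side" or "wrist"; returns the picture (420x560x3 uint8, red, green, blue); there is no depth.
- vision.get_calibration(name): a dict with "fx", "fy", "cx", "cy" (pixels), "xyz" and "orientation" of the camera in the world; the wrist camera has in their place "T_tool_cam" (4x4, takes a point from camera to tool coordinates, whose origin is the TCP and whose axes are the flange's). Camera axes: x right, y down, z forward; pixel columns grow to the right and rows downward; lengths in mm; the calibration is good to about 2 mm. A picture is of the moment at which its call begins: read the wrist's pose just before it. get_calibration takes no time and is no camera call.
A pose or a line that the arm cannot do raises ctrl.MotionError and nothing moves.
- ctrl.close_job(): hands the job in, once; it reports no verdict.
Trained networks look in the newest picture that a camera, given by its name, has taken for a name from the list of things; names that differ only in an ending like _2 or _b are one class to them, and where a whole thing is asked for, a point or a joint stands for the part that bears it (a point fixed in the world has none). Each returns a list of dicts, best first, with "score" (0 to 1); they miss things now and then, are a little off and sometimes report something else, mostly with a low value. They report only what shows in the picture. A call takes as long as a camera call. They do not tell look-alikes from the thing itself.
- vision.look_for(camera, name): "position" ([row, column] in pixels, amid what is visible of it).
The state is a dict: "time": time; "joint_positions": joint angles; "qd": joint speeds; "joint_efforts": joint torques, N m; "position": TCP position; "orientation": TCP orientation; "force": force on the tool from outside, world axes, zero at the start; "torque": the same for the moment, N m; "gripper_width": finger opening in mm.
Only numpy, scipy, OpenCV 4.12 (cv2) and the standard library are available. Lean on these libraries where they do the work, as an engineer would, in place of code of your own. Each camera call takes 0.05 s, during which the arm holds its last target.

## Working session

There is one attempt and no reset: what is moved stays moved. The work goes in short steps, each a Python script; the robot and the scene stay as the last script left them, time stands still between calls to the robot, and variables do not carry over. Pictures are saved under pics/ and viewed, and the job is handed in when it is done.

```bash
mkdir -p pics; ls
python3 - <<'E'
from bench import ctrl, vision
import cv2
s=ctrl.state(); print(s['time'],s['position'],s['orientation'],s['gripper_width'])
for n in ["scene","side","wrist"]:
    im=vision.get_image(n); cv2.imwrite(f"pics/a_{n}.png",im[:,:,::-1]); print(n,vision.get_calibration(n))
    for t in ["jar_center","cap_center","cap_mark","pocket_floor","roundjar_mid","stone","mallet","jar_rim"]:
        print(t,[(round(d['score'],2),[round(x) for x in d['position']]) for d in vision.look_for(n,t)])
print(ctrl.state()['time'])
E
```

```text
pics
0.0 [ 6.49557267e+02 -4.49176524e-02  3.02895033e+02] [-6.08804593e-04  7.07128848e-01  7.07084110e-01 -6.94385796e-04] 85.35266843514002
scene {'fx': 386.54190844407657, 'fy': 386.54190844407657, 'cx': 277.27291693784736, 'cy': 214.66275640297965, 'xyz': array([1127.5893506 ,  488.38105663,  863.37028593]), 'orientation': array([-0.15188826,  0.36585307,  0.85455777, -0.33587573])}
jar_center [(0.72, [239, 346])]
cap_center [(0.76, [259, 370]), (0.56, [223, 354]), (0.43, [224, 366])]
cap_mark [(0.58, [225, 351]), (0.56, [222, 369]), (0.45, [261, 370]), (0.27, [240, 345])]
pocket_floor [(0.83, [207, 261]), (0.57, [239, 228])]
roundjar_mid [(0.9, [279, 263])]
stone [(0.73, [341, 417]), (0.47, [208, 261])]
mallet [(0.94, [151, 178])]
jar_rim [(0.6, [240, 348]), (0.26, [153, 180])]
side {'fx': 507.1192931404134, 'fy': 507.1192931404134, 'cx': 285.96897198913166, 'cy': 214.137437459846, 'xyz': array([-143.53490547,  781.3262926 ,  895.70551797]), 'orientation': array([ 0.16556534, -0.32361488,  0.83047626, -0.42210272])}
jar_center [(0.61, [295, 275])]
cap_center [(0.94, [272, 274])
[... 306 characters left out ...]
6881242, 'fy': 332.9067166881242, 'cx': 273.43153095413254, 'cy': 207.35040703756601, 'T_tool_cam': array([[-4.92676274e-05, -9.51308322e-01, -3.08240935e-01,
         7.96029022e+01],
       [ 9.99999974e-01, -1.15363481e-04,  1.96205653e-04,
        -1.32384500e+00],
       [-2.22211818e-04, -3.08240917e-01,  9.51308303e-01,
        -6.97869872e+01],
       [ 0.00000000e+00,  0.00000000e+00,  0.00000000e+00,
         1.00000000e+00]])}
jar_center [(0.8, [34, 93])]
cap_center [(0.78, [15, 38]), (0.47, [28, 0])]
cap_mark [(0.83, [16, 39]), (0.62, [29, 5])]
pocket_floor [(0.84, [265, 192]), (0.67, [244, 306])]
roundjar_mid [(0.75, [85, 376])]
stone []
mallet []
jar_rim [(0.55, [32, 90])]
1.35
```

View pics/a_scene.png

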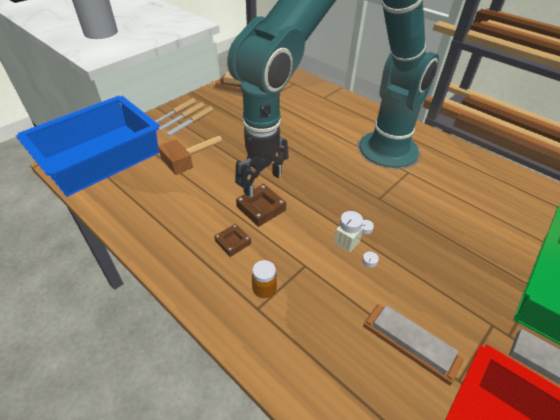

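View pics/a_side.png

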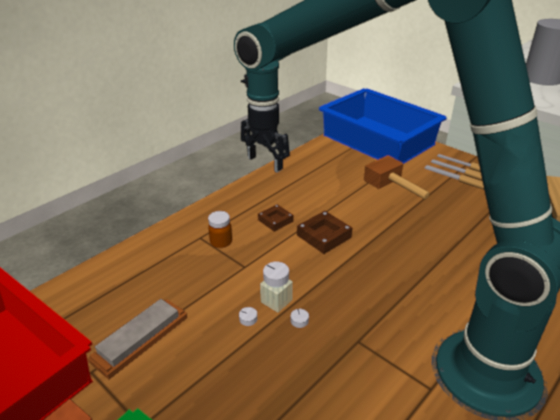

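View pics/a_wrist.png

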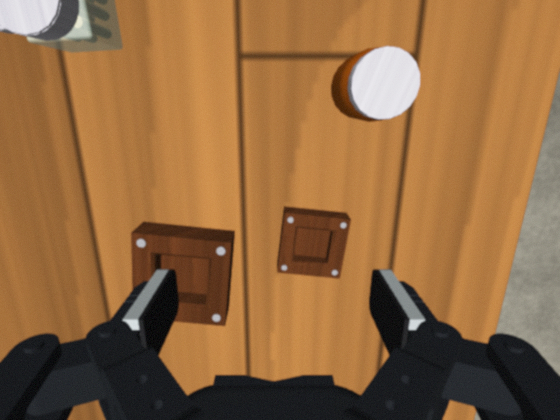

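In the scene picture, the square jar with the large cap is at [223-240, 350]. The two small caps lie loose on the bench at [228,367] and [259,370]. The larger holder is at [207,261], the smaller at [239,228], and the round jar at [279,263]. The larger block and the cap that is on the jar fit the description. I'll triangulate these, then confirm in enlarged crops.

```bash
cat > h.py <<'E'
import numpy as np, cv2
from scipy.spatial.transform import Rotation as R
from bench import ctrl, vision
def q2R(q): return R.from_quat([q[1],q[2],q[3],q[0]]).as_matrix()
def R2q(M): q=R.from_matrix(M).as_quat(); return [q[3],q[0],q[1],q[2]]
def cam(name,st=None):
    c=vision.get_calibration(name)
    K=np.array([[c['fx'],0,c['cx']],[0,c['fy'],c['cy']],[0,0,1]])
    if name=='wrist':
        s=st or ctrl.state(); T=np.eye(4); T[:3,:3]=q2R(s['orientation']); T[:3,3]=s['position']
        M=T@c['T_tool_cam']; return K,M[:3,:3],M[:3,3]
    return K,q2R(c['orientation']),np.array(c['xyz'])
def ray(C,rc):
    K,Rm,p=C; d=Rm@np.linalg.inv(K)@np.array([rc[1],rc[0],1.]); return p,d/np.linalg.norm(d)
def onz(C,rc,z): p,d=ray(C,rc); return p+d*(z-p[2])/d[2]
def proj(C,X): K,Rm,p=C; v=K@(Rm.T@(np.asarray(X,float)-p)); return v[1]/v[2],v[0]/v[2]
def down(th):  # tool pointing down, tool y (jaws) along world angle th
    z=np.array([0,0,-1.]); y=np.array([np.cos(th),np.sin(th),0]); return np.column_stack([np.cross(y,z),y,z])
def tri(obs):
    A=np.zeros((3,3));b=np.zeros(3)
    for C,rc in obs:
        p,d=ray(C,rc); P=np.eye(3)-np.outer(d,d); A+=P;b+=P@p
    X=np.linalg.solve(A,b); return X,[np.linalg.norm((np.eye(3)-np.outer(d,d))@(X-p)) for p,d in [ray(C,rc) for C,rc in obs]]
E
python3 - <<'E'
from h import *
sc,sd,wr=cam('scene'),cam('side'),cam('wrist')
np.set_printoptions(precision=1,suppress=True)
print('cap',tri([(sc,(223,351)),(sd,(272,274))]))
print('jar',tri([(sc,(239,347)),(sd,(296,277))]))
print('holder',tri([(sc,(207,261)),(sd,(233,323)),(wr,(267,190))]))
print('small holder',tri([(sc,(239,228)),(sd,(218,275)),(wr,(244,310))]))
print('round',tri([(sc,(279,263)),(sd,(233,218))]))
for a,b in [((259,370),(316,248)),((228,367),(319,299))]: print('smallcaps',tri([(sc,a),(sd,b)]))
print('mallet',onz(sc,(153,176),40),onz(sd,(172,384),40),'stone',onz(sc,(341,417),30),onz(sd,(336,136),30))
E
```

```text
cap (array([472.3, 158.2,  88.8]), [np.float64(2.3627850800433827), np.float64(2.3627850800433285)])
jar (array([466.7, 154.7,  12.2]), [np.float64(1.7271632942909225), np.float64(1.7271632942910617)])
holder (array([ 544.9, -116.5,    7.1]), [np.float64(1.7495473786902365), np.float64(1.9674831792303704), np.float64(1.2998709261451018)])
small holder (array([697.9, -89. ,   2. ]), [np.float64(5.49204999122517), np.float64(4.8270582619986255), np.float64(4.684485886983819)])
round (array([741.7,  93.8,  30.9]), [np.float64(5.4297254093904606), np.float64(5.429725409390613)])
smallcaps (array([476.4, 241.9,   6. ]), [np.float64(0.6929191443182552), np.float64(0.6929191443182996)])
smallcaps (array([383.8, 168.5,   3.6]), [np.float64(2.1771968002249587), np.float64(2.177196800224975)])
mallet [ 586.6 -482.8   40. ] [ 576.1 -466.    40. ] stone [615.2 458.1  30. ] [597.9 461.3  30. ]
```

Run:
```python
from h import *
np.set_printoptions(precision=2,suppress=True)
for n,p in [('hold',[545,-85,260]),('jar',[472,165,300])]:
    ctrl.reach(p,R2q(down(0))); s=ctrl.state()
    im=vision.get_image('wrist'); cv2.imwrite(f'pics/b_{n}.png',im[:,:,::-1])
    C=cam('wrist',s); np.savez(f'{n}.npz',K=C[0],R=C[1],p=C[2]); print(s['time'],s['position'],s['joint_positions'])
    for t in ["jar_center","cap_center","cap_mark","pocket_floor"]:
        print(t,[(round(d['score'],2),[round(x) for x in d['position']]) for d in vision.look_for('wrist',t)])
```

```text
1.975 [545.11 -85.27 260.4 ] [ 0.09  0.35  0.    1.89 -0.    0.9   0.09]
jar_center []
cap_center []
cap_mark []
pocket_floor [(0.69, [180, 425]), (0.65, [220, 272])]
3.25 [472.63 163.73 299.86] [-0.3   0.23 -0.11  1.96  0.03  0.96 -0.43]
jar_center [(0.73, [165, 266])]
cap_center [(0.98, [203, 267]), (0.68, [176, 194]), (0.58, [99, 277])]
cap_mark [(0.81, [177, 193]), (0.8, [100, 280]), (0.76, [204, 268])]
pocket_floor [(0.78, [360, 333]), (0.7, [334, 467])]
```

View pics/b_hold.png

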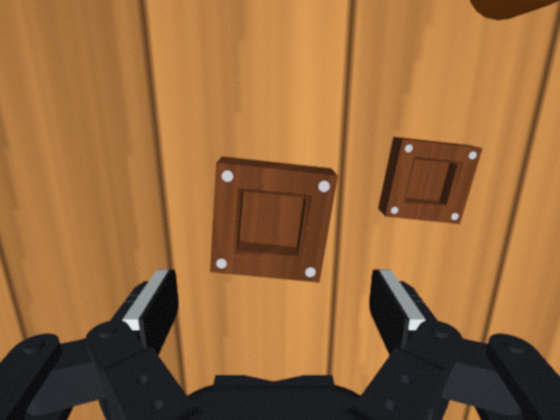

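View pics/b_jar.png

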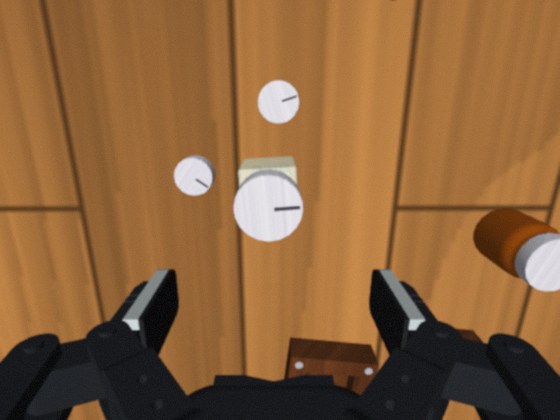

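The holder view shows the larger block at [220,272] with screws at [176,227], [186,324], [264,221] and [272,310]. The smaller block is at [180,430]. The jar view shows the large cap on the square jar at [206,268] and two smaller loose caps at [176,194] and [101,278]. Next: enlarged crops and exact contours.

```bash
python3 - <<'E'
import cv2,numpy as np
a=cv2.imread('pics/b_hold.png')[140:300,190:350]; b=cv2.imread('pics/b_jar.png')[140:260,210:330]
a=cv2.resize(a,(400,400),interpolation=cv2.INTER_CUBIC);b=cv2.resize(b,(400,400),interpolation=cv2.INTER_CUBIC)
cv2.imwrite('pics/c_crop.png',np.hstack([a,b]))
E
python3 - <<'E'
from h import *
np.set_printoptions(precision=2,suppress=True)
L=lambda n:(lambda d:(d['K'],d['R'],d['p']))(np.load(n+'.npz'))
C=L('hold'); im=cv2.imread('pics/b_hold.png'); hsv=cv2.cvtColor(im,cv2.COLOR_BGR2HSV)
m=((hsv[:,:,2]>170)&(hsv[:,:,1]<70)).astype(np.uint8); m[:,:200]=0;m[:,345:]=0;m[285:]=0;m[:140]=0
n,l,st,ce=cv2.connectedComponentsWithStats(m)
pts=[]
for i in range(1,n):
    if st[i,4]>15: X=onz(C,(ce[i][1],ce[i][0]),36); pts.append(X[:2]); print('screw',ce[i],st[i,4],X)
pts=np.array(pts); print('mean',pts.mean(0)); 
print(cv2.minAreaRect(pts.astype(np.float32)))
C=L('jar'); im=cv2.imread('pics/b_jar.png'); hsv=cv2.cvtColor(im,cv2.COLOR_BGR2HSV)
m=((hsv[:,:,2]>150)&(hsv[:,:,1]<40)).astype(np.uint8)
m=cv2.morphologyEx(m,cv2.MORPH_CLOSE,np.ones((7,7)))
n,l,st,ce=cv2.connectedComponentsWithStats(m)
for i in range(1,n):
    if st[i,4]>300:
        c,_=cv2.findContours((l==i).astype(np.uint8),0,2); e=cv2.fitEllipse(c[0]); print('white',ce[i],st[i],e, onz(C,(e[0][1],e[0][0]),102))
sub=im[185:235,240:300]; g=cv2.cvtColor(sub,cv2.COLOR_BGR2GRAY); ys,xs=np.where(g<90); print(len(xs))
vx,vy,x0,y0=cv2.fitLine(np.column_stack([xs+240,ys+185]).astype(np.float32),2,0,.01,.01).ravel()
A=onz(C,(y0,x0),102);B=onz(C,(y0+10*vy,x0+10*vx),102);print('mark ang',np.degrees(np.arctan2(*(B-A)[[1,0]])),xs.min()+240,xs.max()+240, A)
E
```

```text
screw [226.9  175.56] 90 [502.17 -70.79  36.  ]
screw [323.52 185.94] 83 [589.67 -80.53  36.  ]
screw [220.94 263.15] 66 [ 492.47 -158.49   36.  ]
screw [309.92 271.78] 65 [ 580.18 -168.13   36.  ]
mean [ 541.12 -119.48]
((541.1454467773438, -119.45849609375), (88.23091125488281, 88.23875427246094), 83.7276840209961)
white [278.01 101.38] [ 258   80   41   43 1376] ((278.0216369628906, 101.43899536132812), (40.09040832519531, 42.07656478881836), 2.3146071434020996) [475.05 241.76 102.  ]
white [192.89 175.56] [ 174  156   39   40 1176] ((192.92108154296875, 175.57684326171875), (36.85243606567383, 38.868743896484375), 151.3324432373047) [405.45 183.97 102.  ]
white [267.94 201.64] [ 234  163   69   78 4357] ((267.8648376464844, 201.02587890625), (69.22881317138672, 81.00453186035156), 0.29987770318984985) [466.72 162.06 102.  ]
white [544.6 264. ] [ 525  233   35   58 1607] ((550.0176391601562, 262.30291748046875), (45.923667907714844, 60.59795379638672), 22.03071403503418) [718.38 104.38 102.  ]
29
mark ang 26.643319616880376 240 298 [475.81 152.18 102.  ]
```

View pics/c_crop.png

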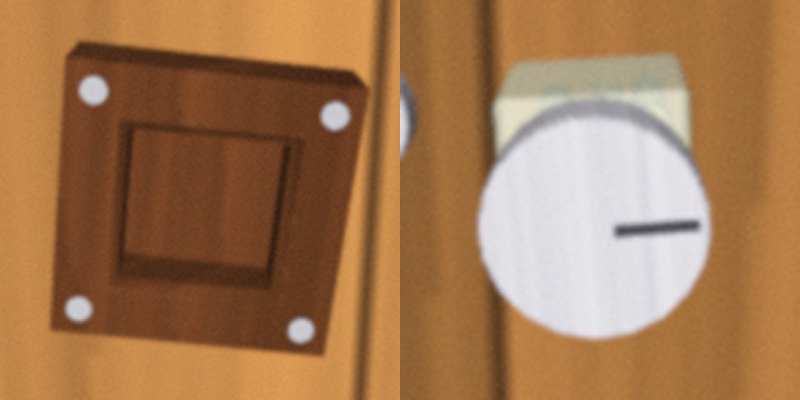

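Left crop: the larger block and its pocket, turned slightly clockwise. Right crop: the large cap on the square jar, with the rib pointing about 5° anticlockwise of world x. Next I'll get the cap centre and jar yaw from those edges.

Run:
```python
from h import *
np.set_printoptions(precision=2,suppress=True)
L=lambda n:(lambda d:(d['K'],d['R'],d['p']))(np.load(n+'.npz'))
C=L('jar'); im=cv2.imread('pics/b_jar.png'); hsv=cv2.cvtColor(im,cv2.COLOR_BGR2HSV)
f=lambda u,v:(v/400*120+140-.35,(u-400)/400*120+210-.35)
def ang(a,b,z):
    A=onz(C,f(*a),z);B=onz(C,f(*b),z);return A,B,np.linalg.norm(B-A),np.degrees(np.arctan2(*(B-A)[[1,0]]))
print('rib',ang((615,232),(700,225),102)); print('bot',ang((513,66),(676,54),0)); print('shoulder',ang((493,100),(690,90),64))
m=((hsv[:,:,2]>185)&(hsv[:,:,1]<25)).astype(np.uint8); m[:165]=0;m[250:]=0;m[:,:225]=0;m[:,310:]=0
m=cv2.morphologyEx(m,cv2.MORPH_CLOSE,np.ones((7,7)));c,_=cv2.findContours(m,0,1);c=max(c,key=cv2.contourArea)[:,0]
W=np.array([onz(C,(v,u),102)[:2] for u,v in c]); w=W[W[:,1]<165]  # front part
from scipy.optimize import least_squares
r=least_squares(lambda p:np.hypot(*(w-p[:2]).T)-p[2],[470,160,29],loss='soft_l1');print('cap circle',r.x,len(w),r.cost)
print(cv2.minEnclosingCircle(W.astype(np.float32)))
h=np.array([541.1,-119.5,0]);a=np.radians(-6.3)
for n,x in (('scene',cam('scene')),('side',cam('side'))):
    print(n,'pred cap',proj(x,[*r.x[:2],89]),'holder',proj(x,[541.1,-119.5,36]))
```

```text
rib (array([471.99, 154.77, 102.  ]), array([493.54, 156.6 , 102.  ]), np.float64(21.626607476425782), np.float64(4.849273939105739))
bot (array([438.15, 179.56,   0.  ]), array([492.61, 183.48,   0.  ]), np.float64(54.60717642156023), np.float64(4.1155489126014295))
shoulder (array([438.04, 181.08,  64.  ]), array([493.  , 183.81,  64.  ]), np.float64(55.026534863862075), np.float64(2.835959655139624))
cap circle [466.69 155.31  28.73] 114 3.832709284688444
((469.6478576660156, 159.5801239013672), 34.19892120361328)
scene pred cap (np.float64(220.54371790327943), np.float64(350.946258887621)) holder (np.float64(198.9500193631422), np.float64(260.5252221692578))
side pred cap (np.float64(273.158838663195), np.float64(275.87625718917474)) holder (np.float64(225.38171778194484), np.float64(324.61644570672905))
```

Run:
```python
from h import *
np.set_printoptions(precision=2,suppress=True)
q=R2q(down(0.07))
ctrl.grip(85,80)
ctrl.reach([467,155,230],q)
print(ctrl.move_straight([467,155,142],vel=100,threshold=8))
s=ctrl.state();print(s['time'],s['position'],s['force'])
im=vision.get_image('wrist'); cv2.imwrite('pics/d_pre.png',im[:,:,::-1])
print(ctrl.grip(50,80)); s=ctrl.state();print(s['time'],s['position'],s['force'],s['gripper_width'])
im=vision.get_image('wrist'); cv2.imwrite('pics/d_grip.png',im[:,:,::-1])
im=vision.get_image('side'); cv2.imwrite('pics/d_side.png',im[:,:,::-1])
cv2.imwrite('pics/d_both.png',cv2.resize(np.hstack([cv2.imread('pics/d_pre.png'),cv2.imread('pics/d_grip.png')]),(800,300)))
```

```text
False
5.1333 [467.48 155.2  142.6 ] [-0.18 -0.39  0.42]
False
5.5417 [467.65 155.15 142.91] [-0.58  0.37  5.06] 57.03496544597785
```

View pics/d_both.png

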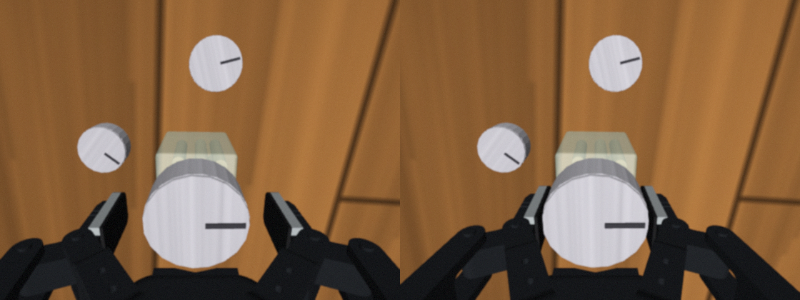

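View pics/d_side.png

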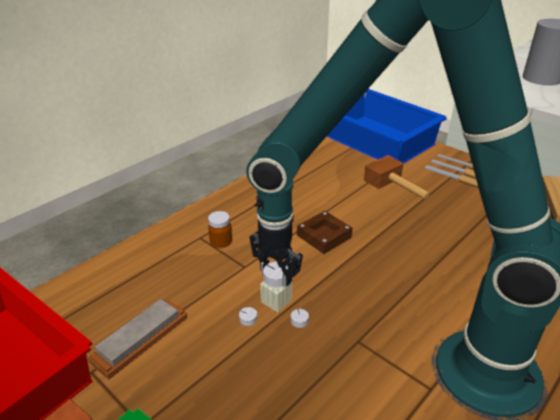

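The pads sit centred on the cap at 57 mm width, with the rib square to the jaws. Lifting the jar and carrying it over the pocket.

Run:
```python
from h import *
np.set_printoptions(precision=2,suppress=True)
ctrl.move_straight([467,155,215],vel=100)
s=ctrl.state();print(s['time'],s['position'],s['force'],s['gripper_width'])
q=R2q(down(-0.11))
ctrl.move_straight([541.1,-119.5,215],vel=150,rotation=q)
s=ctrl.state();print(s['time'],s['position'],s['orientation'],q,s['force'],s['gripper_width'])
ctrl.move_straight([541.1,-119.5,188],vel=60)
s=ctrl.state();C=cam('wrist',s);im=vision.get_image('wrist'); cv2.imwrite('pics/e_pre.png',im[:,:,::-1])
for n in('side','scene'):
  im=vision.get_image(n); cv2.imwrite(f'pics/e_{n}.png',im[:,:,::-1])
a=cv2.imread('pics/e_side.png')[140:290,225:425];b=cv2.imread('pics/e_scene.png')[100:250,160:360]
cv2.imwrite('pics/e_both.png',cv2.resize(np.hstack([a,b]),(800,300)))
print(s['time'],s['position'])
```

```text
6.525 [466.5  154.78 214.37] [ 0.7  -0.05 -3.42] 57.400468354288094
8.5667 [ 541.05 -118.58  214.97] [-0.    0.74  0.67  0.  ] [np.float64(0.0), np.float64(0.7449088202045855), np.float64(0.6671662833068024), np.float64(0.0)] [-0.03 -0.23 -3.02] 57.48032085403976
9.1667 [ 541.04 -119.52  187.66]
```

View pics/e_pre.png

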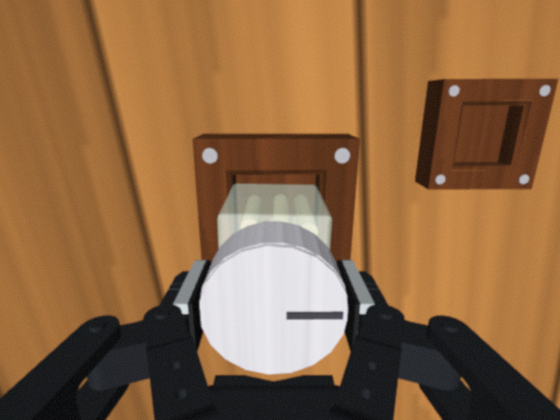

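View pics/e_both.png

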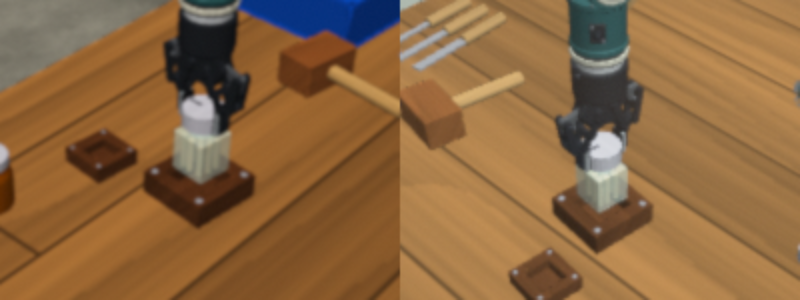

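The view shows the jar square to the block, with its midline at column 274.5 and the screws' at column 276. I'll lower it with force sensing.

Run:
```python
from h import *
np.set_printoptions(precision=2,suppress=True)
print(ctrl.move_straight([541.1,-119.5,149],vel=30,threshold=12))
s=ctrl.state();print(s['time'],s['position'],s['force'],s['torque'],s['gripper_width'])
im=vision.get_image('wrist'); cv2.imwrite('pics/f_w.png',im[:,:,::-1])
for n in('side','scene'):
  im=vision.get_image(n); cv2.imwrite(f'pics/f_{n}.png',im[:,:,::-1])
a=cv2.imread('pics/f_side.png')[140:290,225:425];b=cv2.imread('pics/f_scene.png')[100:250,160:360]
cv2.imwrite('pics/f_both.png',cv2.resize(np.hstack([a,b]),(800,300)))
```

```text
True
10.4083 [ 541.25 -119.54  152.89] [-1.87  0.67  7.2 ] [0.07 0.41 0.01] 57.14331344011555
```

View pics/f_w.png

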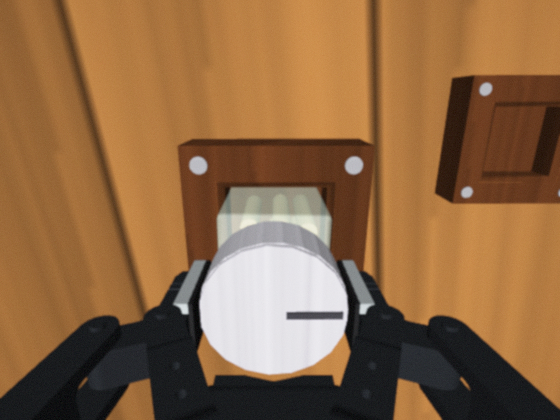

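View pics/f_both.png

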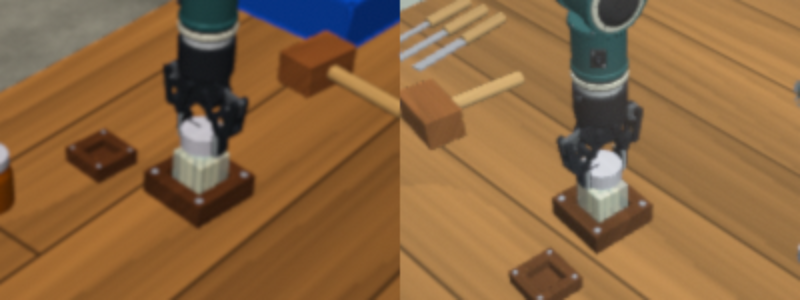

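Contact came at TCP z = 152.9, which is exactly 10 mm above the grasp height, so the jar is home. Now the unscrewing, in stages, rising with the thread.

Run:
```python
from h import *
np.set_printoptions(precision=2,suppress=True)
ctrl.wait(0.4)
s=ctrl.state();print(s['time'],s['position'],s['force'],s['gripper_width'])
ctrl.grip(50,100)
for d in (0.3,0.6,0.9,1.1):
    ctrl.move_straight([541.1,-119.5,152.6+1.5*min(d,.95)/.95],vel=30,rotation=R2q(down(-0.11+d)))
    s=ctrl.state();M=q2R(s['orientation']);print(d,s['time'],s['position'],np.arctan2(M[1,1],M[0,1])+.11,s['force'],s['torque'],s['gripper_width'])
im=vision.get_image('wrist'); cv2.imwrite('pics/g_w.png',im[:,:,::-1])
```

```text
10.9583 [ 541.27 -119.53  152.91] [-2.06 -0.49  7.46] 57.408674227147564
0.3 11.625 [ 541.89 -119.61  153.59] 0.29743630880880195 [0.33 1.26 0.29] [ 0.12 -0.23  0.04] 57.05427346056316
0.6 12.075 [ 541.69 -120.01  154.1 ] 0.5965088354457576 [ 1.59 -1.33  3.95] [-0.3  -0.17  0.06] 57.075829986395995
0.9 12.525 [ 541.74 -120.13  154.62] 0.89617218666201 [ 1.6  -2.67  5.5 ] [-0.58 -0.24  0.1 ] 57.04007092263542
1.1 12.875 [ 541.99 -119.86  155.41] 1.0963569158985427 [-0.69 -1.74 10.33] [-0.34  0.12  0.04] 57.09752738005651
```

View pics/g_w.png

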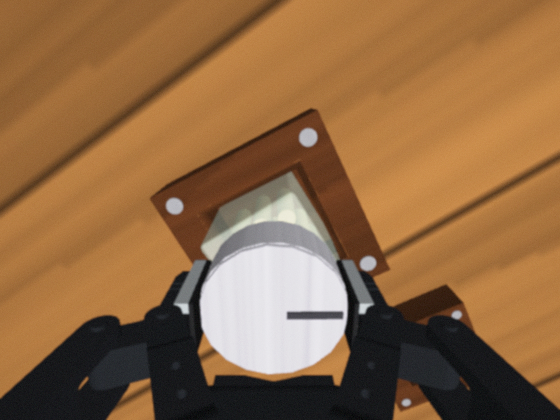

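The rib is still square to the jaws, so the cap hasn't slipped in the grip. The jar may have taken up its few degrees of play in the pocket. I'll turn to 1.32 rad, inside the lift-off band even with that play, then lift straight up.

```bash
python3 - <<'E'
from h import *
np.set_printoptions(precision=2,suppress=True)
p=[541.1,-119.5]
ctrl.move_straight([*p,154.6],vel=30,rotation=R2q(down(-0.11+1.32)))
ctrl.wait(0.4)
s=ctrl.state();print(s['time'],s['position'],s['force'],s['torque'],s['gripper_width'])
im=vision.get_image('wrist'); cv2.imwrite('pics/h_w0.png',im[:,:,::-1])
print(ctrl.move_straight([*p,161],vel=15))
s=ctrl.state();print(s['time'],s['position'],s['force'],s['gripper_width'])
im=vision.get_image('wrist'); cv2.imwrite('pics/h_w.png',im[:,:,::-1])
im=vision.get_image('side'); cv2.imwrite('pics/h_s.png',im[:,:,::-1])
E
python3 -c "
import cv2,numpy as np
a=cv2.imread('pics/h_w0.png');b=cv2.imread('pics/h_w.png');cv2.imwrite('pics/h_b.png',cv2.resize(np.hstack([a,b]),(800,300)))
cv2.imwrite('pics/h_sc.png',cv2.resize(cv2.imread('pics/h_s.png')[160:260,265:385],(720,600),interpolation=2))"
```

```text
13.6917 [ 541.94 -119.35  155.88] [-0.09 -1.32 10.77] [-0.27  0.07  0.01] 57.121495439138585
False
14.3167 [ 540.78 -119.4   160.7 ] [ 0.64 -0.81 -0.94] 56.87806639484428
```

View pics/h_b.png

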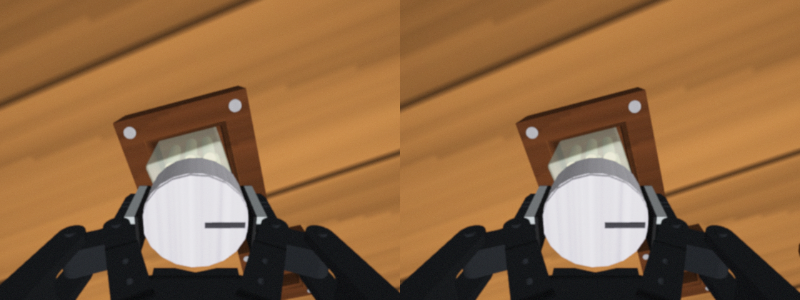

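View pics/h_sc.png

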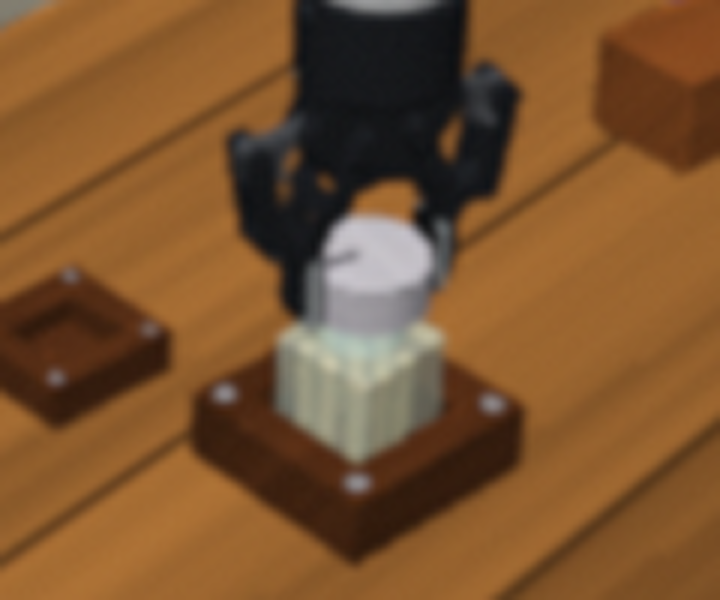

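The cap has come free. The force dropped to about cap-only weight, and the jar's shoulder and neck stay put below. Lifting to about 2 cm clear.

Run:
```python
from h import *
np.set_printoptions(precision=2,suppress=True)
p=[541.1,-119.5]
ctrl.move_straight([*p,193],vel=30)
ctrl.wait(0.6)
s=ctrl.state();print(s['time'],s['position'],s['orientation'],s['force'],s['gripper_width'])
for n in('side','scene','wrist'):
  im=vision.get_image(n); cv2.imwrite(f'pics/i_{n}.png',im[:,:,::-1])
a=cv2.imread('pics/i_side.png')[140:290,225:425];b=cv2.imread('pics/i_scene.png')[90:240,160:360]
cv2.imwrite('pics/i_both.png',cv2.resize(np.hstack([a,b]),(800,300),interpolation=2))
```

```text
16.2333 [ 541.09 -119.49  192.98] [-0.    0.18  0.98  0.  ] [ 0.15 -0.5  -0.79] 57.23241544786347
```

View pics/i_both.png

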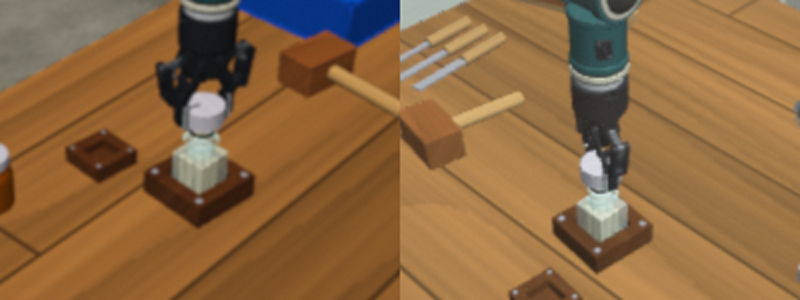

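View pics/i_wrist.png

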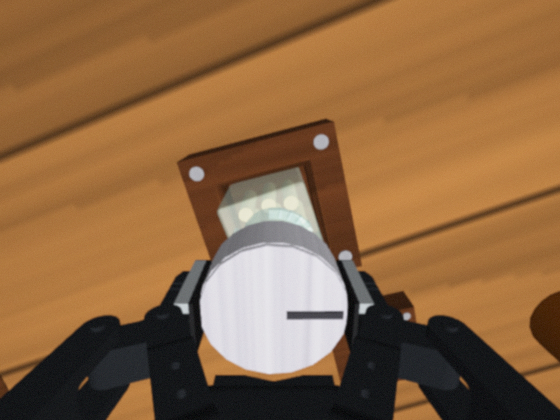

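The cap is held in the same attitude in the hand as before, centred and clear of the open neck. The jar stands upright in the large holder. Handing in.

Run:
```python
from h import *
print(ctrl.close_job()); print(ctrl.state()['gripper_width'])
```

```text
the job is handed in; nothing more can be done
None
the job is handed in; nothing more can be done
```

The job is handed in; it reports no verdict, so success rests on my own checks. I carried the square jar by its large cap into the larger holder, unscrewed the cap there and lifted it off. It took about 16 s of the 48 s allowed.

- **Jar seated:** contact came at TCP z = 152.9 mm, exactly 10 mm above the grasp height, which puts the jar on the pocket floor. It was level and square to the block.
- **Cap unscrewed:** the gripper turned 1.32 rad (76°) anticlockwise and the cap did not slip in the grip. The jar turned slightly with it, so I estimate about 1.24 to 1.32 rad between cap and jar, inside the 1.05–1.7 rad lift-off band. I did not measure that angle directly.
- **Cap lifted:** the vertical force fell from about -3 N with the whole jar to -0.8 N with the cap alone. The last pictures show the cap held over the open neck, clear of the rim by about 2 cm as worked out from the TCP height. The jar stands upright in the pocket.
- **Grip:** the last reading before hand-in was 57 mm opening on the cap.
- **Bystanders:** the arm stayed well away from the stone, the mallet and the round jar, and none looked moved in the pictures. I did not measure their positions again at the end.
- **Disagreement:** the first rough triangulation put the holder about 4 mm from the later screw-based measurement. I used the screws, which formed a consistent 88 mm square, and the jar went in cleanly.

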